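Set the gas on a nitrogen drying station

TASK

Get the nitrogen drying station ready for its next sample: flip the hinged cap of the tube under the gas lance right back, past upright, and leave the other tube shut. The last user left the valve part open, so then turn its hand wheel clockwise until it is closed on its stop, and from there back it off exactly two full turns. Finish while still gripping the wheel's crank handle, at rest, ready to shut the gas off, with the things round the station left undisturbed.

Things in the scene. Friction and masses are not known exactly. Their poses are not given: they have to be found in the camera images.
- station: Drying station, fixed: grey base 135 (x) x 290 (y) x 34 mm high; on it along y, at x = 0: valve with wheel (y = -95 mm), bent gas lance (6 mm pipe at y = -12, top 152 mm above the worktop), aluminium block 64 x 124 mm, top 76 mm above the worktop, with two tubes (y = 35 and 97). Gauge, 39 mm wide, before the valve, below the wheel. Origin: centre of its underside; its front (robot side) is -x.
- lance_tip (a point): Open end of the gas lance, 13 mm above the tube mouths; it points into the mouth of one of the two tubes from the side, its end 22.5 mm from that tube's axis (measured level, on the valve's side). That is the tube to open; the other tube's axis lies 62 mm farther on.
- wheel_axis (a point): A fixed point of the station on the upright axis of the valve wheel, 120 mm above the worktop.
- wheel (a joint): Turn of the black hand wheel (90 mm wide, rim 117 to 128, hub nut up to 137 mm high when closed) in rad: 0 = closed, a rigid stop; grows anticlockwise from above, 6.283 a turn, upper stop at 3.5 turns. Starts 0.35 to 1.2 turns open. Stays where left; turning takes 3 N at the handle. Rises 2 mm a turn. At value q the handle lies at angle q from the station's +x axis, anticlockwise.
- crank_handle: Upright black crank handle on the wheel, 34 mm from the wheel's axis, 19 mm thick, 43 mm tall, rounded top. It spins freely about its own axis, so the wheel can be cranked round without turning the wrist. Origin: centre of its foot, 129.5 mm above the worktop when the valve is closed, 2 mm higher for each turn of opening.
- tube_a_mouth (a point): Centre of the mouth of flip-cap sample tube A (29 mm clear tube, held firmly in the block, mouth 118 mm above the worktop). Tubes A and B look alike; either may be the one under the lance. Axes as the station's.
- tube_b_mouth (a point): The same point of tube B.
- tube_a_cap (a joint): Angle of tube A's white flip cap in rad: 0 shut, 1.57 upright, 2.3 fully back. The cap is a disc 34 mm wide and 8 mm thick; its hinge is level, along the station's y axis, 20 mm behind (+x) the tube's axis at the height of the mouth. It stays where it is put; lifting it takes about 1 N at the tab.
- tube_b_cap (a joint): The same for tube B's cap.
- tube_a_tab (a point): Front end of the thumb tab on tube A's cap, mid width and thickness. The tab is 15 mm wide, 4 mm thick and stands out 16.5 mm from the cap towards the front (-x); its end is 53.5 mm from the hinge and 121.5 mm above the worktop when shut. The space under it is 43 mm high, down to the block.
- tube_b_tab (a point): The same for tube B.
- microscope: Large fixed microscope, over 0.45 m tall, on the worktop to the left of the station, between the arm's start and the work: bring the arm round it close to the robot's base. Not part of the job.
- specimen_cup: Bystander: lidded white specimen cup, 65 mm wide, 70 mm tall, behind the station. Origin at its underside. Not to be disturbed.
- dish: Bystander: petri dish, 64 mm wide, 14 mm high, behind the station. Not to be disturbed.
- timer: Bystander: small white bench timer, 48 x 64 x 46 mm, to the right of the valve. Not to be disturbed.
- marker: Bystander: marker pen lying in front of the station, 135 mm long, 16 mm thick. Not to be disturbed.

How it is judged:
On the way, in this order (a step that is already met when the one before it is completed fails the run):
1. the cap of the tube under the lance is flipped back past upright (over 100 degrees), the other tube shut, the valve not yet closed (((horizontal distance between tube_a_mouth and lance_tip below 0.04 m and value of joint tube_a_cap above 1.75 rad and value of joint tube_b_cap below 0.15 rad) or (horizontal distance between tube_b_mouth and lance_tip below 0.04 m and value of joint tube_b_cap above 1.75 rad and value of joint tube_a_cap below 0.15 rad)) and value of joint wheel above 0.5 rad), for 0.2 s.
2. the valve is closed on its stop (wheel within 5 degrees of it) (value of joint wheel below 0.08 rad), for 0.1 s.
At the end, for the whole second after the job is handed in: The wheel stands two turns from its stop (12.57 rad, within 0.26 rad or 15 degrees) and is still, the fingers grip its crank handle with more than 5 N, the cap of the tube under the lance is open past 1.75 rad (100 degrees) and the other tube's cap is shut (below 0.15 rad) (value of joint wheel between 12.306 and 12.826 rad and velocity of joint wheel between -0.1 and 0.1 rad/s and contact force between the fingers and crank_handle above 5 N and ((horizontal distance between tube_a_mouth and lance_tip below 0.04 m and value of joint tube_a_cap above 1.75 rad and value of joint tube_b_cap below 0.15 rad) or (horizontal distance between tube_b_mouth and lance_tip below 0.04 m and value of joint tube_b_cap above 1.75 rad and value of joint tube_a_cap below 0.15 rad))); the arm keeps its last pose, push and grip.
It fails at once if the cap of the other tube is lifted (over 0.3 rad) ((horizontal distance between tube_a_mouth and lance_tip below 0.04 m and value of joint tube_b_cap above 0.3 rad) or (horizontal distance between tube_b_mouth and lance_tip below 0.04 m and value of joint tube_a_cap above 0.3 rad)).
It fails at once if a bystander is pushed more than 25 mm from its place (distance of any of specimen_cup, dish, timer, marker from where it was at the start of the episode above 0.025 m).
It also fails if it takes over 72 s, if anything falls off the work surface, if the arm or the gripper's body presses on something with over 40 N, if the wrist force passes 120 N, or if a joint passes its speed limit or range.

ROBOT

A 6-joint arm with a two-finger parallel gripper is mounted at the origin on a cart in front of the work surface, level with it; the furniture and walls round the work are solid. World frame = base frame: x ahead of the robot, y to its left, z up, the work surface at z = 0. Lengths are in m, angles in rad, forces in N, time in s.
With the tool pointing down it reaches from about 0.325 to 0.75 m from the base axis. Payload 7.6 kg.
Tool frame: the origin (TCP) lies on the centre line of the jaws, within the pads' length; the fingertips stand 17 mm ahead of it and the grasp point (between the pads) lies 2 mm behind it (nose_length is the distance from the TCP to the fingertips, in m); y points along the fingers, x is the direction in which the jaws open and shut, and the axes are right-handed (so a half turn about y gives the same grasp; the last joint's range is limited). The gripper opens to 85 mm and grips with 20 to 120 N. Pads are 22 mm wide; open, the fingers measure 114 mm over their backs; the gripper's body (76 mm by 85 mm) begins 54 mm behind the grasp point. The pads swing forward as they close: fully open they stand 13 mm farther back than shut.
Start: joints at [1.042, 0.052, 1.401, -0, 1.689, -0.07], TCP at [0.232, 0.471, 0.221] pointing down, gripper open.
Joint ranges: [-2.9, 2.9], [-0.91, 2.17], [0.12, 2.37], [-1.06, 4.2], [0.26, 2.73], [-2.93, 2.93]. Speed limits (rad/s): [2.57, 2.57, 3.01, 3.14, 3.14, 3.14].

INTERFACE

Orientations are given as [roll, pitch, yaw] about the fixed x, y, z axes, in that order (R = Rz(yaw) Ry(pitch) Rx(roll)).
In Python, from workcell import * gives the robot as it stands. The module is installed in compiled form; this text tells all that it offers. Calls block until the motion is done:
- move_to(position, orientation): joint-space move of the TCP to a pose.
- servo_line(position, speed=0.15, rot=None, threshold=None): straight line of the TCP; rot=None keeps the orientation; speed is the mean speed in m/s. With threshold (N) it stops when the force on the tool has changed by that much, and returns True; else False.
- set_joints(angles): joint-space move.
- release() and grab(f_grip=None): open the fingers fully, or close them until they stop; f_grip is the grip in N (None keeps the last).
- sleep(seconds).
- inverse_kinematics(position, orientation): joint angles nearest the present ones, or None.
- sense(): the state.
- get_image(name): name is "scene" or "top" or "wrist"; returns the picture (400x640x3 uint8, blue, green, red); there is no depth.
- camera_model(name): a dict with "camera_matrix" (3x3 intrinsics, pixels), "dist_coeffs" ([k1, k2, p1, p2, k3] as OpenCV has them; the pictures are not rectified), "T" (4x4, takes a point from camera to world coordinates). Camera axes: x right, y down, z forward; pixel columns grow to the right and rows downward; lengths in m; the calibration is good to about 2 mm. A picture is of the moment at which its call begins: read the wrist's pose just before it. camera_model takes no time and is no camera call; for the wrist camera it gives the pose at the moment of the call.
A pose or a line that the arm cannot do raises PlanningError and nothing moves.
- job_done(): hands the job in, once; it reports no verdict.
Trained networks look in the newest picture that a camera, given by its name, has taken for a name from the list of things; names that differ only in an ending like _2 or _b are one class to them, and where a whole thing is asked for, a point or a joint stands for the part that bears it (a point fixed in the world has none). Each returns a list of dicts, best first, with "score" (0 to 1); they miss things now and then, are a little off and sometimes report something else, mostly with a low value. They report only what shows in the picture. A call takes as long as a camera call.
- search_frame(query, camera): "centre" ([row, column] in pixels, amid what is visible of it).
- outline_of(query, camera): "pixels" (400x640 bool, what is visible of it) and "centre" ([row, column] in pixels, amid what is visible of it).
The state is a dict: "time_s": time; "qpos": joint angles; "joint_velocities": joint speeds; "tau": joint torques, N m; "position": TCP position; "orientation": TCP orientation; "ft_force": force on the tool from outside, world axes, zero at the start; "wrist_torque": the same for the moment, N m; "opening": opening from 0.0 (shut) to 1.0 (fully open).
Only numpy, scipy, OpenCV 4.12 (cv2) and the standard library are available. Lean on these libraries where they do the work, as an engineer would, in place of code of your own. Each camera call takes 0.05 s, during which the arm holds its last target. There are 200 camera calls.

## Working session

There is one attempt and no reset: what is moved stays moved. The work goes in short steps, each a Python script; the robot and the scene stay as the last script left them, time stands still between calls to the robot, and variables do not carry over. Pictures are saved under pics/ and viewed, on a budget of 10 in all, crops included, one or two more only if the job needs it, and the job is handed in when it is done.

```bash
mkdir -p pics; python3 - <<'E'
from workcell import *
import cv2,numpy as np
s=sense();print(s['time_s'],s['position'],s['orientation'])
for c in("scene","top"):
    im=get_image(c);cv2.imwrite(f"pics/{c}0.png",im)
    m=camera_model(c);print(c,np.round(m['camera_matrix'],1).tolist(),np.round(m['dist_coeffs'],3),np.round(m['T'],3).tolist())
    for q in("station","lance_tip","wheel_axis","crank_handle","wheel","tube_a_mouth","tube_a_tab","tube_a_cap","microscope","timer","marker","specimen_cup","dish"):
        print(q,[(round(d['score'],2),np.round(d['centre'],1).tolist()) for d in search_frame(q,c)[:3]])
print(sense()['time_s'])
E
```

```text
0.0 [0.23230905 0.470437   0.2205573 ] [-1.570651    0.00161946  1.11204276]
scene [[481.4, 0.0, 314.2], [0.0, 481.4, 204.1], [0.0, 0.0, 1.0]] [-0.044  0.     0.     0.     0.   ] [[0.678, -0.345, 0.649, -0.206], [-0.735, -0.313, 0.601, -0.796], [-0.004, -0.885, -0.466, 0.654], [0.0, 0.0, 0.0, 1.0]]
station [(0.91, [228.6, 309.6])]
lance_tip [(0.84, [231.5, 311.6]), (0.17, [188.1, 276.5])]
wheel_axis [(0.58, [235.3, 310.8])]
crank_handle []
wheel [(0.72, [209.4, 331.5])]
tube_a_mouth [(0.58, [190.8, 270.8]), (0.36, [229.2, 308.3])]
tube_a_tab [(0.55, [187.9, 274.1])]
tube_a_cap []
microscope []
timer [(0.93, [261.8, 390.0])]
marker [(0.57, [249.0, 259.5])]
specimen_cup [(0.84, [199.4, 338.5])]
dish [(0.45, [206.3, 304.6])]
top [[464.8, 0.0, 318.3], [0.0, 464.8, 201.0], [0.0, 0.0, 1.0]] [-0.115  0.     0.     0.     0.   ] [[-0.077, -0.977, 0.2, 0.303], [-0.997, 0.077, -0.012, -0.09], [-0.004, -0.201, -0.98, 1.254], [0.0, 0.0, 0.0, 1.0]]
station [(0.76, [209.6, 309.3])]
lance_tip [(0.79, [213.0, 308.8])]
wheel_axis [(0.96, [211.6, 308.7])]
crank_handle [(0.45, [179.8, 339.4])]
wheel [(0.64, [200.2, 337.6]), (0.52, [188.8, 390.1]), (0.15, [182.7, 338.5])]
tube_a_mouth [(0.8, [209.0, 266.6])]
tube_a_tab [(0.48, [207.0, 261.3])]
tube_a_cap [(0.65, [201.4, 262.4])]
microscope []
timer [(0.85, [189.4, 389.1])]
marker [(0.59, [251.8, 291.9]), (0.16, [208.1, 262.3])]
specimen_cup [(0.66, [151.3, 295.8])]
dish [(0.57, [167.7, 256.6])]
1.4
```

```bash
python3 - <<'E'
import cv2
a=cv2.imread("pics/top0.png");cv2.imwrite("pics/top0c.png",cv2.resize(a[120:290,200:420],None,fx=3.5,fy=3.5,interpolation=cv2.INTER_CUBIC))
a=cv2.imread("pics/scene0.png");cv2.imwrite("pics/scene0c.png",cv2.resize(a[20:320,120:480],None,fx=2.0,fy=2.0,interpolation=cv2.INTER_CUBIC))
E
```

```text
(no output)
```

View pics/top0c.png

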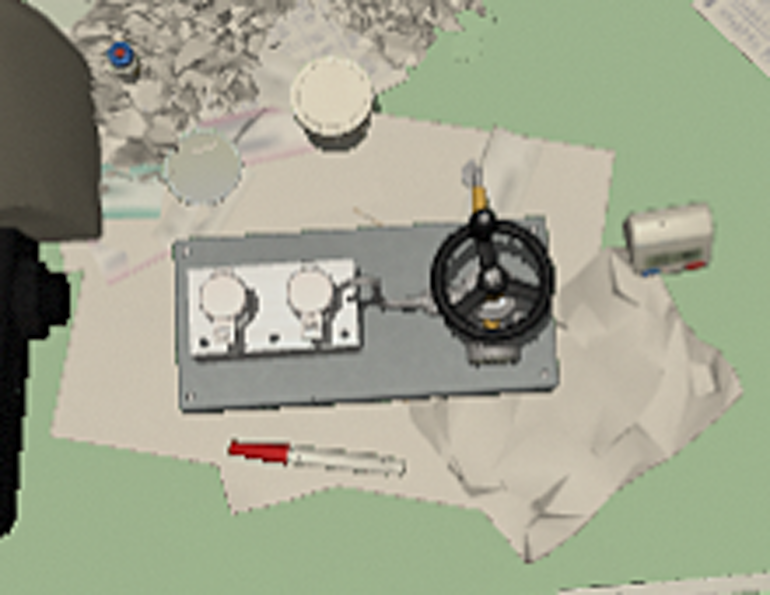

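View pics/scene0c.png

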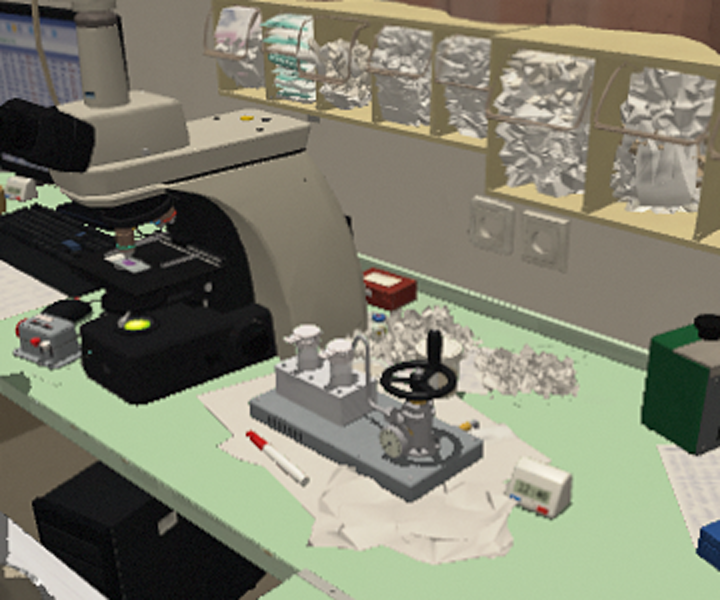

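```bash
cat > h.py <<'E'
import numpy as np,cv2
from scipy.optimize import least_squares
from scipy.spatial.transform import Rotation as Ro
def ray(m,u,v):
    p=cv2.undistortPoints(np.array([[[u,v]]],float),m['camera_matrix'],m['dist_coeffs'])[0,0]
    return m['T'][:3,3],m['T'][:3,:3]@[p[0],p[1],1]
def atz(m,u,v,z):
    o,d=ray(m,u,v);return (o+d*(z-o[2])/d[2])[:2]
def proj(m,P):
    T=np.linalg.inv(m['T']);return cv2.projectPoints(np.atleast_2d(P).astype(float),cv2.Rodrigues(T[:3,:3])[0],T[:3,3],m['camera_matrix'],m['dist_coeffs'])[0][:,0]
E
python3 - <<'E'
from workcell import *
from h import *
mt,ms={k:np.array(v) for k,v in camera_model("top").items()},{k:np.array(v) for k,v in camera_model("scene").items()}
top=lambda x,y:(200+x/3.5,120+y/3.5)
sc=lambda x,y:(120+x/2,20+y/2)
# (station xyz, crop px)
C=[((.0675,.145,.034),mt,top(175,241)),((.0675,-.145,.034),mt,top(545,218)),((-.0675,-.145,.034),mt,top(556,383)),((-.0675,.145,.034),mt,top(182,405)),
((0,.097,.126),mt,top(222,297)),((0,.035,.126),mt,top(309,291)),((0,-.095,.139),mt,top(493,278)),
((-.0675,-.145,.034),ms,sc(413,489)),((-.0675,.145,.034),ms,sc(250,405)),((.0675,-.145,.034),ms,sc(482,447))]
def P(p,s): c,n=np.cos(p[2]),np.sin(p[2]);return [p[0]+c*s[0]-n*s[1],p[1]+n*s[0]+c*s[1],s[2]]
f=lambda p:np.concatenate([proj(m,P(p,s))[0]-px for s,m,px in C])
r=least_squares(f,[.4,0,0],loss='soft_l1');p=r.x
print(p);print(np.round(f(p).reshape(-1,2),1).tolist())
ax=P(p,(0,-.095,0))[:2]
h=atz(mt,*top(483,217),.170);d=h-ax;print('axis',ax,'handle',h,np.linalg.norm(d),'q',np.arctan2(d[1],d[0])-p[2])
for z in(.1,.3,.45): print('micro',z,atz(mt,*top(15,530),z),atz(mt,*top(70,300),z),atz(mt,*top(100,230),z))
R=lambda yaw,roll,phi:(Ro.from_matrix(np.eye(3)))
hinge=np.array(P(p,(.02,.035,.118)))
yaw=p[2]
for phi in(0,15,30,45):
  for jv in(0,1):
    a=np.array([np.cos(yaw)*np.cos(np.radians(phi)),np.sin(yaw)*np.cos(np.radians(phi)),-np.sin(np.radians(phi))])
    s=np.array([-np.sin(yaw),np.cos(yaw),0])
    for sg in(1,-1):
      x=s*sg if not jv else np.cross(a,s)*sg
      M=np.c_[x,a,np.cross(x,a)];o=Ro.from_matrix(M).as_euler('xyz')
      for th in(0,1,2.1):
        c=np.array([np.cos(yaw),np.sin(yaw),0])
        tip=hinge+.04*(-np.cos(th)*c+np.sin(th)*np.array([0,0,1]))-np.array([0,0,.015])
        q=inverse_kinematics((tip-.017*a).tolist(),o.tolist())
        print(phi,jv,sg,th,None if q is None else np.round(q,2))
E
```

```text
[ 0.53317514 -0.06470018 -0.01677856]
[[-0.7, -0.9], [0.7, -0.8], [1.4, 1.5], [-1.1, 1.8], [0.4, -0.1], [0.5, 0.1], [0.6, -0.4], [-1.4, -0.7], [-1.9, -2.6], [1.9, -3.1]]
axis [np.float64(0.5315812500165314), np.float64(-0.15968681193677442)] handle [ 0.56749109 -0.15315902] 0.03649833408521003 q 0.19659786621258724
micro 0.1 [0.38328722 0.19279801] [0.5464534  0.14694794] [0.59697581 0.12300382]
micro 0.3 [0.36942861 0.1438405 ] [0.50430673 0.10593944] [0.54607009 0.08614651]
micro 0.45 [0.35903466 0.10712236] [0.47269673 0.07518306] [0.5078908  0.05850352]
0 0 1 0 None
0 0 1 1 None
0 0 1 2.1 None
0 0 -1 0 None
0 0 -1 1 None
0 0 -1 2.1 None
0 1 1 0 None
0 1 1 1 None
0 1 1 2.1 None
0 1 -1 0 None
0 1 -1 1 None
0 1 -1 2.1 None
15 0 1 0 None
15 0 1 1 None
15 0 1 2.1 None
15 0 -1 0 None
15 0 -1 1 None
15 0 -1 2.1 None
15 1 1 0 None
15 1 1 1 None
15 1 1 2.1 None
15 1 -1 0 None
15 1 -1 1 None
15 1 -1 2.1 None
30 0 1 0 None
30 0 1 1 None
30 0 1 2.1 [-0.2  -0.41  2.26  0.58  0.3  -2.22]
30 0 -1 0 None
30 0 -1 1 None
30 0 -1 2.1 [-0.2  -0.41  2.26  0.58  0.3   0.92]
30 1 1 0 None
30 1 1 1 None
30 1 1 2.1 [-0.2  -0.41  2.26  0.58  0.3  -0.65]
30 1 -1 0 None
30 1 -1 1 None
30 1 -1 2.1 [-0.2  -0.41  2.26  0.58  0.3   2.49]
45 0 1 0 [-0.21 -0.51  2.27  0.23  0.63 -1.9 ]
45 0 1 1 [-0.2  -0.49  2.18  0.2   0.69 -1.86]
45 0 1 2.1 [-0.18 -0.34  2.07  0.19  0.64 -1.84]
45 0 -1 0 [-0.21 -0.51  2.27  0.23  0.63  1.24]
45 0 -1 1 [-0.2  -0.49  2.18  0.2   0.69  1.28]
45 0 -1 2.1 [-0.18 -0.34  2.07  0.19  0.64  1.3 ]
45 1 1 0 [-0.21 -0.51  2.27  0.23  0.63 -0.33]
45 1 1 1 [-0.2  -0.49  2.18  0.2   0.69 -0.29]
45 1 1 2.1 [-0.18 -0.34  2.07  0.19  0.64 -0.27]
45 1 -1 0 [-0.21 -0.51  2.27  0.23  0.63  2.81]
45 1 -1 1 [-0.2  -0.49  2.18  0.2   0.69  2.85]
45 1 -1 2.1 [-0.18 -0.34  2.07  0.19  0.64  2.87]<sys>:0: UserWarning: Gimbal lock detected. Setting third angle to zero since it is not possible to uniquely determine all angles.
```

View pics/top0.png

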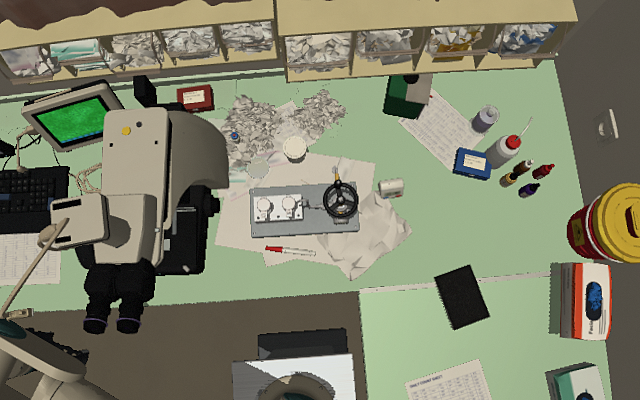

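```bash
cat >> h.py <<'E'
S=np.array([0.53317514,-0.06470018,-0.01677856])
def W(s):
    c,n=np.cos(S[2]),np.sin(S[2]);return np.array([S[0]+c*s[0]-n*s[1],S[1]+n*s[0]+c*s[1],s[2]])
def ori(phi,jv=0,sg=1):   # tool pointing forward (station +x), phi rad below level
    c=np.array([np.cos(S[2]),np.sin(S[2]),0]);a=c*np.cos(phi)-np.array([0,0,np.sin(phi)])
    s=np.array([-np.sin(S[2]),np.cos(S[2]),0]);x=sg*(np.cross(a,s) if jv else s)
    return Ro.from_matrix(np.c_[x,a,np.cross(x,a)]),a
E
python3 - <<'E'
from workcell import *
from h import *
mt={k:np.array(v) for k,v in camera_model("top").items()}
for az in (1.042,.6,.3,-.2):
  for r in(.33,.36):
    q=inverse_kinematics([r*np.cos(az),r*np.sin(az),.28],[-np.pi/2,0,az+.07])
    print(az,r,None if q is None else np.round(q,2))
phi=np.radians(45)
for jv,sg in((0,1),(0,-1)):
  o,a=ori(phi,jv,sg);b=np.array([-a[2]*0+np.sin(phi)*np.cos(S[2]),np.sin(phi)*np.sin(S[2]),np.cos(phi)])
  for s in((-.056,.038,.22),(-.056,.038,.101),(-.021,.038,.101)):
    q=inverse_kinematics((W(s)-.011*b-.017*a).tolist(),o.as_euler('xyz').tolist());print(s,sg,None if q is None else np.round(q,2))
E
```

```text
1.042 0.33 [ 0.93 -0.52  1.77  0.    1.9  -0.18]
1.042 0.36 [ 0.94 -0.43  1.71  0.    1.87 -0.17]
0.6 0.33 [ 0.49 -0.52  1.77  0.    1.9  -0.18]
0.6 0.36 [ 0.5  -0.43  1.71  0.    1.87 -0.17]
0.3 0.33 [ 0.19 -0.52  1.77  0.    1.9  -0.18]
0.3 0.36 [ 0.2  -0.43  1.71  0.    1.87 -0.17]
-0.2 0.33 [-0.31 -0.52  1.77  0.    1.9  -0.18]
-0.2 0.36 [-0.3  -0.43  1.71  0.    1.87 -0.17]
(-0.056, 0.038, 0.22) 1 [-0.23 -0.81  2.21  0.18  0.98 -1.83]
(-0.056, 0.038, 0.101) 1 None
(-0.021, 0.038, 0.101) 1 [-0.21 -0.54  2.3   0.23  0.61 -1.9 ]
(-0.056, 0.038, 0.22) -1 [-0.23 -0.81  2.21  0.18  0.98  1.31]
(-0.056, 0.038, 0.101) -1 None
(-0.021, 0.038, 0.101) -1 [-0.21 -0.54  2.3   0.23  0.61  1.24]
```

```bash
cat >> h.py <<'E'
def corner(s,phi,jv=0,sg=1,t=.011):  # TCP pose so that finger's upper front corner is at station point s
    o,a=ori(phi,jv,sg);c=np.array([np.cos(S[2]),np.sin(S[2]),0])
    b=c*np.sin(phi)+np.array([0,0,np.cos(phi)])
    return (W(s)-t*b-.017*a).tolist(),o.as_euler('xyz').tolist()
def arc(th,r=.041,y=.038): return (.02-r*np.cos(th),y,.118+r*np.sin(th))
E
python3 - <<'E'
from workcell import *
from h import *
mt={k:np.array(v) for k,v in camera_model("top").items()}
for uv in((95,333),(130,333),(150,300),(210,205)): print(uv,[np.round(atz(mt,*uv,z),3).tolist() for z in(.3,.35,.4)])
for d in(45,50,55,60,65):
  ph=np.radians(d);zc=.119-.0135*np.tan(ph)-.003
  for s in((-.06,.038,.20),(-.06,.038,zc),(-.021,.038,zc),arc(0),arc(.8),arc(1.6),arc(2.15)):
    q=inverse_kinematics(*corner(s,ph,0,-1));print(d,np.round(s,3),None if q is None else np.round(q,2))
# planar FK fit
A=[];B=[]
rng=np.random.default_rng(0)
while len(A)<60:
  r,z,t=rng.uniform(.3,.7),rng.uniform(.1,.5),rng.uniform(-.6,.6)
  az=.1
  y=np.array([np.sin(t)*np.cos(az),np.sin(t)*np.sin(az),-np.cos(t)]);x=np.array([-np.sin(az),np.cos(az),0])
  q=inverse_kinematics([r*np.cos(az),r*np.sin(az),z],Ro.from_matrix(np.c_[x,y,np.cross(x,y)]).as_euler('xyz').tolist())
  if q is None or abs(q[3])>.3: 
    continue
  a1,a2,a3=q[1],q[1]+q[2],q[1]+q[2]+q[4]
  A.append([1,np.sin(a1),np.cos(a1),np.sin(a2),np.cos(a2),np.sin(a3),np.cos(a3)]);B.append([r,z])
X,res,_,_=np.linalg.lstsq(np.array(A),np.array(B),rcond=None);print(np.round(X.T,3),res)
E
```

```text
(95, 333) [[0.258, 0.379], [0.26, 0.354], [0.262, 0.33]]
(130, 333) [[0.254, 0.303], [0.257, 0.283], [0.259, 0.262]]
(150, 300) [[0.319, 0.259], [0.318, 0.241], [0.317, 0.223]]
(210, 205) [[0.507, 0.127], [0.497, 0.116], [0.486, 0.104]]
45 [-0.06   0.038  0.2  ] [-0.24 -0.82  2.26  0.19  0.95  1.3 ]
45 [-0.06   0.038  0.102] None
45 [-0.021  0.038  0.102] [-0.21 -0.54  2.3   0.23  0.62  1.25]
45 [-0.021  0.038  0.118] [-0.21 -0.57  2.28  0.22  0.66  1.26]
45 [-0.009  0.038  0.147] [-0.2  -0.56  2.21  0.2   0.72  1.29]
45 [0.021 0.038 0.159] [-0.18 -0.45  2.12  0.18  0.7   1.31]
45 [0.042 0.038 0.152] [-0.17 -0.37  2.08  0.18  0.66  1.32]
50 [-0.06   0.038  0.2  ] [-0.22 -0.75  2.18  0.15  1.03  1.33]
50 [-0.06   0.038  0.1  ] [-0.22 -0.66  2.33  0.18  0.79  1.28]
50 [-0.021  0.038  0.1  ] [-0.19 -0.49  2.23  0.17  0.71  1.3 ]
50 [-0.021  0.038  0.118] [-0.19 -0.51  2.21  0.17  0.76  1.31]
50 [-0.009  0.038  0.147] [-0.19 -0.5   2.14  0.15  0.82  1.34]
50 [0.021 0.038 0.159] [-0.17 -0.4   2.05  0.14  0.81  1.35]
50 [0.042 0.038 0.152] [-0.16 -0.32  2.    0.14  0.77  1.36]
55 [-0.06   
[... 750 characters left out ...]
60 [0.021 0.038 0.159] [-0.16 -0.29  1.9   0.08  1.01  1.41]
60 [0.042 0.038 0.152] [-0.15 -0.22  1.85  0.08  0.99  1.41]
65 [-0.06   0.038  0.2  ] [-0.18 -0.51  1.95  0.07  1.27  1.4 ]
65 [-0.06   0.038  0.087] [-0.18 -0.43  2.12  0.08  1.02  1.38]
65 [-0.021  0.038  0.087] [-0.16 -0.29  2.02  0.07  0.98  1.4 ]
65 [-0.021  0.038  0.118] [-0.16 -0.33  1.98  0.07  1.05  1.4 ]
65 [-0.009  0.038  0.147] [-0.16 -0.31  1.91  0.07  1.11  1.41]
65 [0.021 0.038 0.159] [-0.15 -0.23  1.82  0.06  1.12  1.42]
65 [0.042 0.038 0.152] [-0.14 -0.16  1.77  0.06  1.09  1.43]
[[ 0.014  0.351 -0.005  0.489  0.104  0.291  0.   ]
 [ 0.211 -0.     0.352 -0.108  0.496  0.     0.293]] [3.46268696e-06 5.72878493e-07]
```

```bash
python3 - <<'E'
from workcell import *
from h import *
F=lambda:np.round(sense()['ft_force'],1)
set_joints([1.042,-.85,2.2,0,1.79,-.07]);print(sense()['time_s'],F(),sense()['position'])
set_joints([-.21,-.85,2.2,0,1.79,-.07]);print(sense()['time_s'],F())
grab(30)
move_to(*corner((-.06,.038,.20),np.radians(55),0,-1));s=sense();print(s['time_s'],F(),s['qpos'],s['opening'])
m={k:np.array(v) for k,v in camera_model("wrist").items()}
im=get_image("wrist");cv2.imwrite("pics/w1.png",im)
for q in("tube_a_tab","tube_a_cap","tube_a_mouth","lance_tip","station"):
    print(q,[(round(d['score'],2),np.round(d['centre'],1).tolist()) for d in search_frame(q,"wrist")[:3]])
for n,p in dict(tab1=(-.0335,.035,.1215),tab2=(-.0335,.097,.1215),cap1=(0,.035,.126),cap2=(0,.097,.126),tip=(0,.0125,.131),blkR=(-.032,.004,.076),blkL=(-.032,.128,.076)).items():print(n,np.round(proj(m,W(p))[0]),p)
E
```

```text
2.5167 [-0.4  0.5 -1.2] [0.09098533 0.22883892 0.15490275]
3.8833 [-0.3  0.6 -1.2]
5.9417 [0.6 0.3 0.1] [-0.20593086 -0.66932076  2.10386402  0.12068807  1.10834265  1.36001   ] 0.002000449505427136
tube_a_tab [(0.82, [179.9, 249.4]), (0.46, [126.2, 463.4]), (0.25, [177.1, 461.3])]
tube_a_cap [(0.59, [180.0, 246.7])]
tube_a_mouth [(0.64, [185.2, 250.6]), (0.63, [178.4, 315.7])]
lance_tip [(0.65, [211.9, 381.8])]
station [(0.59, [210.8, 385.4])]
tab1 [319. 216.] (-0.0335, 0.035, 0.1215)
tab2 [248. 216.] (-0.0335, 0.097, 0.1215)
cap1 [319. 179.] (0, 0.035, 0.126)
cap2 [250. 179.] (0, 0.097, 0.126)
tip [344. 177.] (0, 0.0125, 0.131)
blkR [349. 227.] (-0.032, 0.004, 0.076)
blkL [228. 227.] (-0.032, 0.128, 0.076)
```

View pics/w1.png

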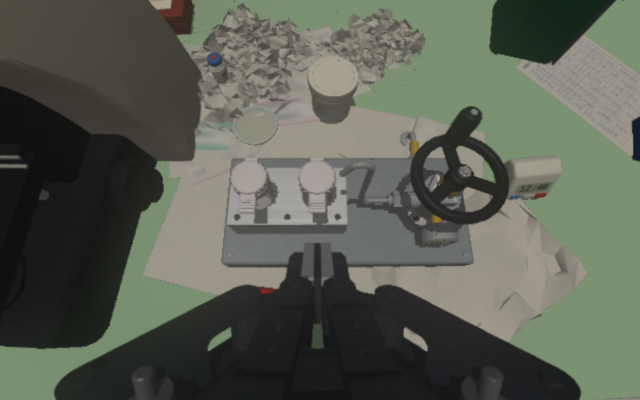

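```bash
python3 - <<'E'
from workcell import *
from h import *
ph=np.radians(55);y=.037
F=lambda n:print(n,round(sense()['time_s'],2),np.round(sense()['ft_force'],1),np.round(sense()['position'],3))
go=lambda s,v,**k:servo_line(corner(s,ph,0,-1)[0],speed=v,**k)
go((-.06,y,.097),.12);F('down')
hit=go((-.021,y,.097),.06,threshold=6);F(('in',hit))
if not hit:
    for th in np.linspace(0,2.15,9): go(arc(th,y=y),.08);F(round(th,2))
    m={k:np.array(v) for k,v in camera_model("wrist").items()}
    cv2.imwrite("pics/w2.png",get_image("wrist"))
E
```

```text
down 7.25 [-0.5  0.4  0.3] [ 0.455 -0.026  0.106]
('in', False) 8.05 [0.7 0.7 0.7] [ 0.494 -0.027  0.105]
0.0 8.47 [-0.8  0.7 -0.7] [ 0.494 -0.027  0.126]
0.27 8.75 [0.1 0.2 0.2] [ 0.496 -0.027  0.137]
0.54 9.03 [-0.5  1.3  0.7] [ 0.5   -0.027  0.147]
0.81 9.32 [ 0.4 -0.5 -0.9] [ 0.507 -0.027  0.155]
1.08 9.6 [-0.1 -0.8 -0.7] [ 0.516 -0.027  0.162]
1.34 9.88 [ 0.2 -0.1  1. ] [ 0.526 -0.028  0.165]
1.61 10.17 [-0.2  0.4 -0.7] [ 0.536 -0.028  0.166]
1.88 10.45 [ 0.   0.2 -0. ] [ 0.547 -0.028  0.164]
2.15 10.73 [-0.5 -1.3 -0.3] [ 0.557 -0.028  0.16 ]
```

View pics/w2.png

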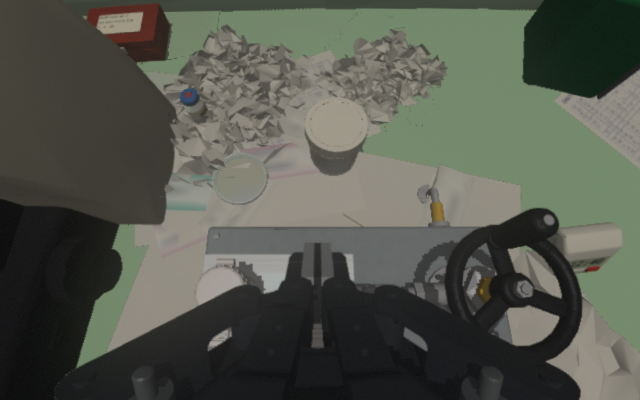

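```bash
python3 - <<'E'
from workcell import *
from h import *
ph=np.radians(55);y=.037
go=lambda s,v,**k:servo_line(corner(s,ph,0,-1)[0],speed=v,**k)
go((-.06,y,.21),.2)
im=get_image("wrist");cv2.imwrite("pics/w3.png",cv2.resize(im[130:300,200:400],None,fx=3.5,fy=3.5))
print([(round(d['score'],2),np.round(d['centre'],1).tolist()) for d in search_frame("tube_a_cap","wrist")[:3]],sense()['time_s'])
E
```

```text
[(0.76, [182.4, 247.5])] 11.625
```

View pics/w3.png

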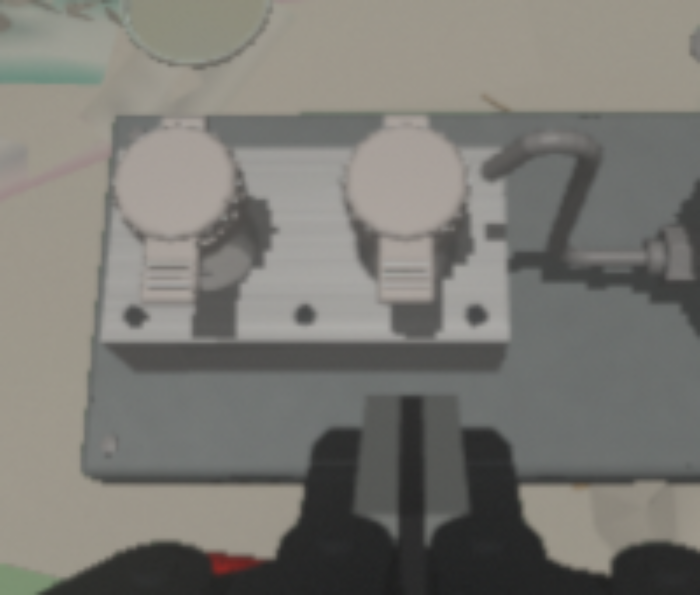

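```bash
python3 - <<'E'
from workcell import *
from h import *
m={k:np.array(v) for k,v in camera_model("wrist").items()}
s=sense();R=Ro.from_euler('xyz',s['orientation']).as_matrix();p=np.array(s['position'])
print(p,corner((-.06,.037,.21),np.radians(55),0,-1)[0],R[:,1])
cr=lambda P:np.round((proj(m,P)[0]-[200,130])*3.5)
for n,q in dict(tab1=(-.0335,.035,.1235),tab2=(-.0335,.097,.1235),cap1=(0,.035,.126),cap2=(0,.097,.126),tip=(0,.0125,.131),blkR=(-.032,.004,.076),blkL=(-.032,.128,.076),bR=(.0675,-.145,.034),bL=(.0675,.145,.034),fL=(-.0675,.145,.034)).items():print(n,cr(W(q)))
for x in(-.0145,.0145):
  for z in(-.011,.011): print('tip',x,z,cr(p+R@[x,.017,z]))
print(np.round(m['T'],3).tolist(), np.round(np.linalg.inv(np.r_[np.c_[R,p],[[0,0,0,1]]])@m['T'],3).tolist())
E
```

```text
[ 0.45519092 -0.02633879  0.21661251] [0.4550455318946835, -0.026383945921285148, 0.21761624395305135] [ 0.57211419 -0.00929934 -0.82012126]
tab1 [412. 311.]
tab2 [171. 311.]
cap1 [412. 186.]
cap2 [178. 187.]
tip [499. 179.]
blkR [515. 349.]
blkL [102. 349.]
bR [897. 113.]
bL [113. 113.]
fL [ 77. 485.]
tip -0.0145 -0.011 [320. 441.]
tip -0.0145 0.011 [317. 324.]
tip 0.0145 -0.011 [484. 441.]
tip 0.0145 0.011 [487. 324.]
[[-0.018, -0.948, 0.318, 0.427], [-1.0, 0.017, -0.006, -0.027], [0.0, -0.318, -0.948, 0.382], [0.0, 0.0, 0.0, 1.0]] [[1.0, -0.001, 0.001, 0.001], [-0.001, -0.282, 0.96, -0.152], [-0.0, -0.96, -0.282, 0.072], [0.0, 0.0, 0.0, 1.0]]
```

```bash
python3 - <<'E'
from workcell import *
from h import *
s=sense();R=Ro.from_euler('xyz',s['orientation']).as_matrix();p=np.array(s['position'])
out=[]
for c in("scene","top"):
    m={k:np.array(v) for k,v in camera_model(c).items()}
    im=get_image(c);u=proj(m,p)[0].round().astype(int)
    x0,y0=u[0]-45,u[1]-40;k=8 if c=="scene" else 5
    k=8
    w=cv2.resize(im[y0:y0+65,x0:x0+95],None,fx=k,fy=k,interpolation=cv2.INTER_CUBIC) if c=="scene" else cv2.resize(im[y0:y0+80,x0:x0+95],None,fx=4,fy=4,interpolation=cv2.INTER_CUBIC)
    k=8 if c=="scene" else 4
    for y,col in((.017,(0,0,255)),(-.013,(255,0,0))):
        for z in(-.011,0,.011):
            q=((proj(m,p+R@[0,y,z])[0]-[x0,y0]+.5)*k).astype(int);cv2.circle(w,tuple(map(int,q)),3,col,-1);print(c,y,z,q)
    out.append(w)
cv2.imwrite("pics/s4.png",out[0])
E
```

```text
scene 0.017 -0.011 [372 388]
scene 0.017 0 [394 358]
scene 0.017 0.011 [417 329]
scene -0.013 -0.011 [321 326]
scene -0.013 0 [344 296]
scene -0.013 0.011 [367 267]
top 0.017 -0.011 [184 164]
top 0.017 0 [182 147]
top 0.017 0.011 [181 129]
top -0.013 -0.011 [182 188]
top -0.013 0 [180 171]
top -0.013 0.011 [179 153]
```

View pics/s4.png

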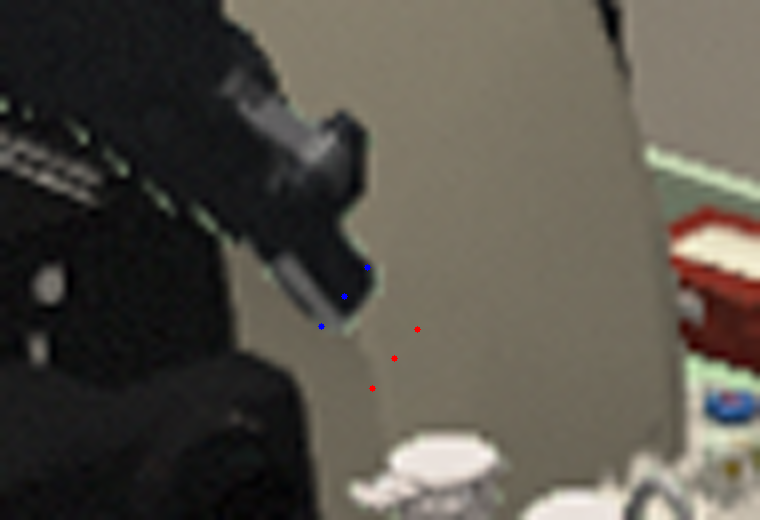

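```bash
sed -i 's/-\.017\*a)/-TIP*a)/; s/t=\.011/t=.010/' h.py; echo 'TIP=-.010' >> h.py; python3 - <<'E'
from workcell import *
from h import *
ph=np.radians(55);y=.037
F=lambda n:print(n,round(sense()['time_s'],2),np.round(sense()['ft_force'],1),np.round(sense()['position'],3))
go=lambda s,v,**k:servo_line(corner(s,ph,0,-1)[0],speed=v,**k)
go((-.06,y,.097),.15);F('down')
hit=go((-.020,y,.097),.06,threshold=6);F(('in',hit))
if not hit:
    for th in np.linspace(0,2.15,9): go(arc(th,y=y),.08);F(round(th,2))
    go((-.02,y,.19),.2);go((-.06,y,.20),.2)
    im=get_image("wrist");cv2.imwrite("pics/w5.png",cv2.resize(im[80:300,200:500],None,fx=2.5,fy=2.5));print(sense()['time_s'])
E
```

```text
down 12.78 [-0.4 -0.3  1. ] [ 0.472 -0.027  0.084]
('in', False) 13.59 [-0.1  0.6 -0.1] [ 0.511 -0.027  0.083]
0.0 14.01 [ 0.1  0.5 -0.7] [ 0.51  -0.027  0.105]
0.27 14.29 [ 0.5 -0.4  0.7] [ 0.512 -0.027  0.115]
0.54 14.57 [ 0.1  0.2 -0.6] [ 0.517 -0.027  0.126]
0.81 14.86 [-0.4 -0.4  0.2] [ 0.523 -0.028  0.134]
1.08 15.14 [-0.1 -0.8 -0.7] [ 0.532 -0.028  0.14 ]
1.34 15.43 [-0.8  0.1 -0.5] [ 0.542 -0.028  0.144]
1.61 15.71 [0.2 0.3 0.5] [ 0.553 -0.028  0.145]
1.88 15.99 [ 0.8  0.1 -0.9] [ 0.564 -0.028  0.143]
2.15 16.27 [-0.2  0.9  0.6] [ 0.573 -0.028  0.138]
17.2
```

View pics/w5.png

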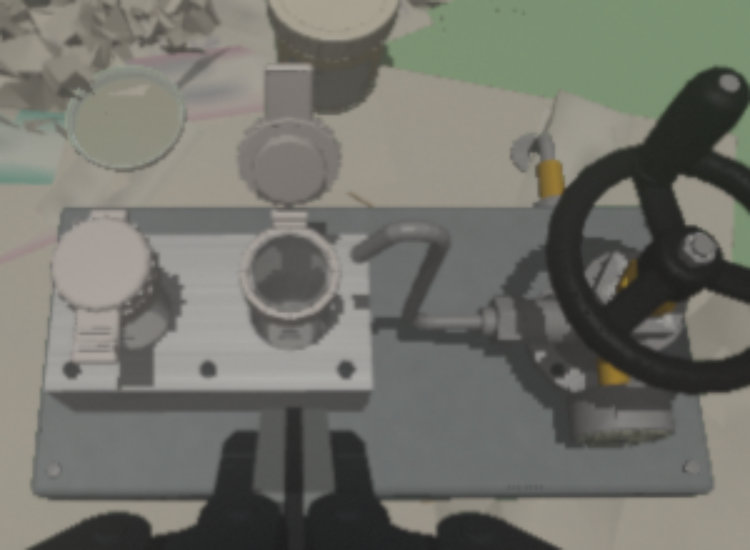

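```bash
python3 - <<'E'
from workcell import *
from h import *
F=lambda n:print(n,round(sense()['time_s'],2),np.round(sense()['ft_force'],1),np.round(sense()['position'],4),round(sense()['opening'],3))
m={k:np.array(v) for k,v in camera_model("wrist").items()}
px=lambda x,y:(200+x/2.5,80+y/2.5)
for th in(1.75,1.9,2.1,2.3): print(th,np.round((proj(m,W((.02-.0535*np.cos(th)-.0035*np.sin(-th)*-1,.035,.118+.0535*np.sin(th)+.0035*np.cos(th))))[0]-[200,80])*2.5))
hub=atz(m,*px(698,248),.139);h=atz(m,*px(728,85),.1735)
ax=W((0,-.095,0))[:2];d=h-ax;d2=h-hub
print('ax',ax,'hub',hub,'h',h,np.linalg.norm(d),np.arctan2(d[1],d[0])-S[2],np.linalg.norm(d2),np.arctan2(d2[1],d2[0])-S[2])
o=ori(np.pi/2-1e-4,0,-1)[0].as_euler('xyz').tolist();print(o)
for z in(.26,.13):
    q=inverse_kinematics([*h,z],o);print(None if q is None else np.round(q,2))
for a in np.arange(0,6.3,1.57):
    q=inverse_kinematics([ax[0]+.034*np.cos(a),ax[1]+.034*np.sin(a),.13],o);print(None if q is None else np.round(q,2))
E
```

```text
1.75 [295. 123.]
1.9 [294. 104.]
2.1 [294.  85.]
2.3 [294.  74.]
ax [ 0.53158125 -0.15968681] hub [ 0.53346726 -0.1551126 ] h [ 0.56871328 -0.15294902] 0.037738375374282 0.19628033833909725 0.035312361736302415 0.07808666088034992
[-1.5706963267948968, 2.220446049250313e-16, -1.5875748867948962]
[-0.33  0.23  1.13  0.    1.78  1.26]
[-0.33  0.28  1.33  0.    1.53  1.26]
[-0.34  0.27  1.34  0.    1.53  1.25]
[-0.3   0.16  1.47  0.    1.51  1.29]
[-0.38  0.09  1.54  0.    1.51  1.21]
[-0.41  0.21  1.41  0.    1.52  1.17]
[-0.34  0.27  1.34  0.    1.53  1.25]
```

```bash
python3 - <<'E'
from workcell import *
from h import *
F=lambda n:print(n,round(sense()['time_s'],2),np.round(sense()['ft_force'],1),np.round(sense()['position'],4),round(sense()['opening'],3))
o=ori(np.pi/2-1e-4,0,-1)[0].as_euler('xyz').tolist()
h=np.array([.5672,-.1532])
p=sense()['position'];servo_line([p[0],p[1],.27],speed=.3)
release()
move_to([*h,.25],o);F('above')
m={k:np.array(v) for k,v in camera_model("wrist").items()}
im=get_image("wrist");cv2.imwrite("pics/w6.png",im)
for q in("crank_handle","wheel"): print(q,[(round(d['score'],2),np.round(d['centre'],1).tolist()) for d in search_frame(q,"wrist")[:3]])
for n,P in dict(foot=[*h,.1316],top=[*h,.1746],hub1=[.5316,-.1597,.139],hub2=[.5335,-.1551,.139]).items(): print(n,proj(m,P)[0])
E
```

```text
above 19.38 [-0.4 -0.   0.8] [ 0.5671 -0.1528  0.2504] 1.0
crank_handle [(0.97, [203.8, 317.1])]
wheel [(0.96, [226.9, 319.6])]
foot [316.04827947 197.15587147]
top [315.90853088 211.02728577]
hub1 [323.58600746 235.41898591]
hub2 [318.69304536 233.62830851]
```

View pics/w6.png

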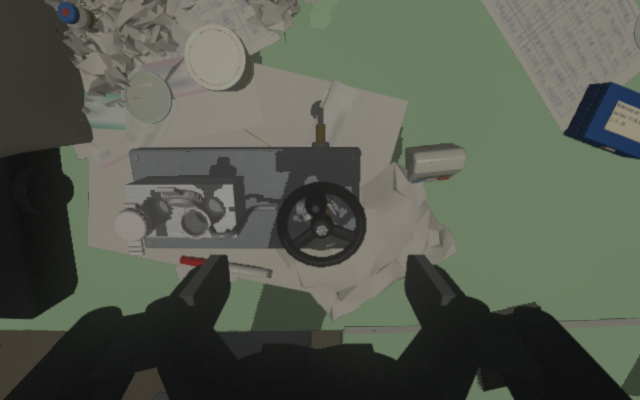

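```bash
python3 - <<'E'
from workcell import *
from h import *
F=lambda n:print(n,round(sense()['time_s'],2),np.round(sense()['ft_force'],1),np.round(sense()['wrist_torque'],2),np.round(sense()['position'],4),round(sense()['opening'],3))
h=np.array([.5672,-.1542])
servo_line([*h,.18],speed=.2)
hit=servo_line([*h,.1315],speed=.08,threshold=7);F(hit)
if not hit:
    grab(40);F('grip')
    m={k:np.array(v) for k,v in camera_model("scene").items()}
    im=get_image("scene");u=proj(m,[*h,.15])[0].astype(int);print(u)
    cv2.imwrite("pics/s7.png",cv2.resize(im[u[1]-60:u[1]+50,u[0]-70:u[0]+70],None,fx=5,fy=5,interpolation=cv2.INTER_CUBIC))
E
```

```text
False 20.79 [ 0.1 -0.2 -0.3] [ 0.    0.01 -0.01] [ 0.5674 -0.1543  0.1318] 1.0
grip 21.42 [-0.   2.   2.1] [ 0.26  0.06 -0.01] [ 0.5674 -0.1539  0.1319] 0.204
[337 194]
```

View pics/s7.png

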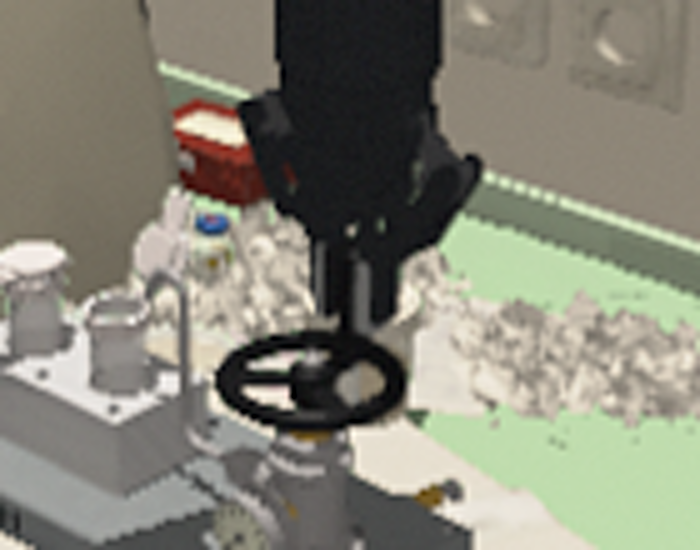

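```bash
cat >> h.py <<'E'
def pt(q,c,z0,r=.034):
    a=q+S[2];return [c[0]+r*np.cos(a),c[1]+r*np.sin(a),z0+.002*q/(2*np.pi)]
E
python3 - <<'E'
from workcell import *
from h import *
c=np.array([.5334,-.1575]);z0=.1319-.00204
q=6.40;log=[]
for i in range(9):
    q-=.35;servo_line(pt(q,c,z0),speed=.1)
    s=sense();f=s['ft_force'];a=q+S[2];rad=f[0]*np.cos(a)+f[1]*np.sin(a);tan=-f[0]*np.sin(a)+f[1]*np.cos(a)
    d=s['position'][:2]-c
    print(round(q,2),round(s['time_s'],2),'rad %.1f tan %.1f z %.1f'%(rad,tan,f[2]),np.round(1e3*np.linalg.norm(d),1),round(s['opening'],3))
    if np.hypot(rad,tan)>30:break
E
```

```text
6.05 21.73 rad -0.9 tan -0.5 z 1.2 33.9 0.203
5.7 22.0 rad -3.4 tan -1.4 z 1.0 33.7 0.202
5.35 22.27 rad -4.4 tan -1.2 z 0.8 33.5 0.203
5.0 22.53 rad -5.3 tan -1.2 z 0.9 33.3 0.205
4.65 22.8 rad -5.1 tan -1.3 z 1.2 33.3 0.201
4.3 23.07 rad -4.9 tan -1.6 z 0.6 33.3 0.204
3.95 23.33 rad -4.5 tan -0.2 z -1.0 33.6 0.201
3.6 23.6 rad -3.7 tan -1.1 z -1.2 33.8 0.202
3.25 23.87 rad -0.4 tan -1.1 z -1.0 34.0 0.201
```

```bash
python3 - <<'E'
from workcell import *
from h import *
c=np.array([.5334,-.1568]);z0=.1319-.00204
q=3.25
def rep():
    s=sense();f=s['ft_force'];a=q+S[2];rad=f[0]*np.cos(a)+f[1]*np.sin(a);tan=-f[0]*np.sin(a)+f[1]*np.cos(a)
    d=s['position'][:2]-c;print(round(q,2),round(s['time_s'],2),'rad %.1f tan %.1f z %.1f'%(rad,tan,f[2]),'ang %.3f'%((np.arctan2(d[1],d[0])-S[2])),round(s['opening'],3));return tan
while q>.5: q-=.35;servo_line(pt(q,c,z0),speed=.1);rep()
while q>-.4:
    q-=.07;servo_line(pt(q,c,z0),speed=.04)
    if rep()>20:break
E
```

```text
2.9 24.14 rad 1.2 tan -1.2 z 1.1 ang 2.899 0.199
2.55 24.41 rad 1.8 tan -0.5 z 2.5 ang 2.543 0.201
2.2 24.68 rad 4.7 tan -0.6 z 2.5 ang 2.190 0.202
1.85 24.94 rad 3.8 tan -1.6 z 2.5 ang 1.839 0.203
1.5 25.21 rad 4.8 tan -0.9 z 2.7 ang 1.490 0.203
1.15 25.48 rad 5.3 tan -0.7 z 2.4 ang 1.140 0.207
0.8 25.74 rad 4.9 tan -2.1 z 2.6 ang 0.788 0.199
0.45 26.01 rad 3.9 tan -1.1 z 0.8 ang 0.433 0.205
0.38 26.26 rad 3.8 tan 1.9 z 2.5 ang 0.382 0.204
0.31 26.51 rad 2.8 tan 1.5 z 3.4 ang 0.308 0.202
0.24 26.76 rad 3.2 tan 1.4 z 2.1 ang 0.233 0.2
0.17 27.01 rad 1.6 tan 1.9 z 2.7 ang 0.160 0.198
0.1 27.26 rad 2.1 tan 1.2 z 2.3 ang 0.091 0.203
0.03 27.51 rad 1.9 tan 0.9 z 3.6 ang 0.022 0.204
-0.04 27.76 rad 1.9 tan 6.5 z 3.5 ang -0.009 0.201
-0.11 28.01 rad 1.2 tan 13.4 z 4.8 ang -0.030 0.204
-0.18 28.26 rad -1.6 tan 19.1 z 4.9 ang -0.051 0.202
-0.25 28.51 rad -3.6 tan 24.9 z 4.8 ang -0.072 0.203
```

```bash
python3 - <<'E'
from workcell import *
from h import *
c=np.array([.5334,-.1572]);z0=.1319-.00204
sleep(.2)
Q=np.linspace(0,4*np.pi+.01,37)
for i,q in enumerate(Q):
    servo_line(pt(q,c,z0),speed=.08 if i else .04)
    s=sense();f=s['ft_force']
    if i%4==0 or np.linalg.norm(f)>15:
        d=s['position'][:2]-c;print(round(q,2),round(s['time_s'],2),np.round(f,1),'ang %.3f'%((np.arctan2(d[1],d[0])-S[2])),round(s['opening'],3))
    if np.linalg.norm(f)>35:break
sleep(.4)
m={k:np.array(v) for k,v in camera_model("scene").items()}
im=get_image("scene");u=[337,200]
s=sense();print(s['time_s'],np.round(s['ft_force'],1),s['position'],s['opening'],np.abs(s['joint_velocities']).max())
cv2.imwrite("pics/s8.png",cv2.resize(im[110:290,210:430],None,fx=3.6,fy=3.3,interpolation=cv2.INTER_CUBIC))
E
```

```text
0.0 29.06 [1.6 4.7 2.9] ang 0.010 0.203
1.4 30.26 [0.9 5.8 5. ] ang 1.407 0.199
2.79 31.46 [-3.6 -0.5  5.9] ang 2.824 0.202
4.19 32.66 [2.8 0.9 1.3] ang -2.088 0.2
5.59 33.86 [-2.3  2.2  1.7] ang -0.699 0.201
6.99 35.06 [0.8 2.5 1. ] ang 0.713 0.198
8.38 36.26 [-3.7  4.1  4.6] ang 2.110 0.202
9.78 37.46 [-0.3 -1.7  2.2] ang -2.772 0.2
11.18 38.66 [-0.4  4.9  0.6] ang -1.386 0.203
12.58 39.86 [-1.8  0.5 -0.7] ang 0.015 0.201
40.3083 [-1.   2.   0.3] [ 0.56743962 -0.15736769  0.13387958] 0.19772832276088126 0.001880260172793852
```

View pics/s8.png

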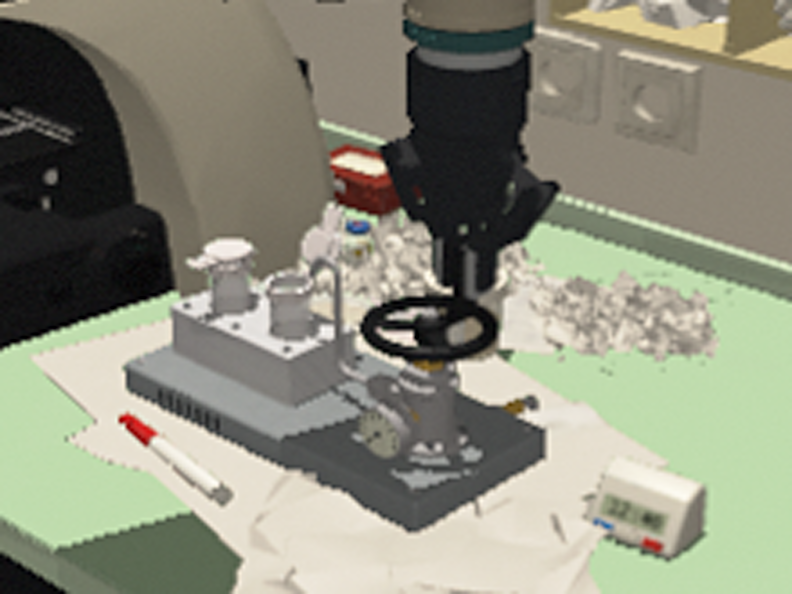

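```bash
python3 - <<'E'
from workcell import *
job_done();s=sense();print(s['time_s'],s['ft_force'],s['opening'])
E
```

```text
the job is handed in; nothing more can be done
the job is handed in; nothing more can be done
```

I handed the job in at about 40 s of the 72 s allowed. By my last checks it is complete, but the interface gives no verdict.

- **Cap:** I flipped back the cap of the tube beside the lance. The wrist picture puts it at about 2.3 rad, fully back, with the other cap shut. The last scene picture still shows the tube open and the other shut.
- **Valve closing:** I cranked the wheel clockwise from about 1.02 turns open until it met the stop. The tangential force at the handle rose to 25 N there, and contact came within about 0.02 rad of where I expected closed to be.
- **Back-off:** I then turned it back 12.58 rad. The final handle angle reads 0.015 rad past two full turns, and the arm is at rest. The fingers are still on the handle at 40 N commanded, opening 0.20; I did not measure the contact force itself.
- **Surroundings:** The marker and timer show no visible shift in the last picture. The cup and dish are hidden or hard to see there, but I felt no contact near them.

One thing disagreed with the description. The shut fingertips measured about 10 mm behind the TCP, not 17 mm ahead of it. Because of this my first try at the cap passed it without touching. I remeasured the tips with the wrist and scene cameras, and the second try worked.

I viewed 11 pictures, one over the budget of 10.

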